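# Hang the paint tin on its bracket by the bail

## Task

Take the lidded paint tin by the wooden roller of its flat-lying wire bail and swing the bail straight up while the tin stays standing on its spot, then carry the tin by the bail and hang it in the double hook of the bracket stand, the bail wire resting at the bottom of both hooks. Be gentle: do not tip the tin, do not push or drop it hard on the hooks or strike the stand, leave the other things on the table where they are, and let go with the tin hanging quietly.

Things in the scene. Friction and masses are not known exactly. Their poses are not given: they have to be found in the camera images.
- tin: lidded bare-metal paint tin with a paper band, loose, 0.4 to 0.8 kg, 104 mm diameter, 96 mm tall; origin at the centre of its underside, z up. The bail's two pivots lie along the tin's y axis, 74 mm above the origin; at joint bail = 0 the bail points to the tin's -x. The swing is slightly stiff (about 0.015 N m).
- bail (a joint): swing angle of the bail (rad): 0 lying flat and level towards the tin's -x, where it starts and where its stop is; 1.57 straight up above the tin. It falls back down if let go at a slant.
- bail_grip (a point): centre of the wooden roller (10 mm diameter, 40 mm long) on the middle of the bail's cross-bar, 100 mm from the pivots. The bail is a U of 6 mm wire, cross-bar straight along the tin's y, legs 128 mm apart. Lying flat, 43 mm are free between roller and tin wall. The roller spins on the wire almost freely.
- stand: fixed steel stand with a double hook; origin on the table below the nominal middle of the hooks, +x from the hooks to the post (x = 175 mm, 275 mm tall). From a cross-bar at x = 90 mm (nominal) two 8 mm rods at y = -44 and +44 mm run to -x at height 245 mm, bend straight down (shanks), run 20 mm to -x at height 203 mm (hook bottoms) and turn up into tips 223 mm high.
- doll_a: white unpainted round doll, 100 mm tall, 94 mm diameter, bystander; origin under its foot
- doll_b: painted round doll, 85 mm tall, 80 mm diameter, bystander; origin under its foot
- doll_c: white unpainted round doll, 115 mm tall, 108 mm diameter, bystander; origin under its foot
- bowl: small pigment bowl, 68 mm diameter, 32 mm tall, bystander between tin and stand; origin under its foot
- brush: brush lying flat, bystander; origin at its underside
- jar: amber glass jar with a steel cap, 60 mm diameter, 75 mm tall, bystander; origin under its foot
- rest: dark wooden brush rest, 100 x 50 x 18 mm, bystander; origin at its underside
- hook_nominal (a point): nominal place of the seated bail wire midway between the two hooks: 210 mm above the stand's origin, axes as the stand. 12 mm are free between shank and tip, 80 mm between the two hooks (room for the fingers). The hook opens upward; wire held 223 to 245 mm high meets the shanks when moved to +x.
- clamp (a point): middle of the clamp block on the post, 175 mm behind and 245 mm above the stand's origin. The rigid hook unit telescopes in it and is locked anywhere from 40 mm nearer (-x) to 40 mm farther (+x) than nominal: not measured, find it by touch or sight (shank fronts at x = 6 mm plus this setting). Over 25 N between tin or bail and stand is too hard.

How it is judged:
On the way, in this order (a step that is already met when the one before it is completed fails the run):
1. the bail stands straight up (within 0.22 rad) while the tin still stands upright on the table within 25 mm of its spot (value of joint bail between 1.35 and 1.79 rad and distance of tin from where it was at the start of the episode below 0.025 m and height (world z) of tin below 0.006 m and angle between tin's own z axis and vertical below 0.1 rad), for 0.2 s.
2. the tin's weight rests on the hooks with the wire down in their throats (contact force between tin and stand above 2 N and z of bail_grip in the frame of stand between 0.204 and 0.215 m), for 0.2 s.
At the end, for the whole second after the job is handed in: tin hangs on the stand, bail wire at the bottom of both hooks (roller centre 204-215 mm high, within 50 mm fore-aft and 20 mm sideways of the stand's origin, cross-bar within 0.25 rad of its y), underside over 20 mm up, upright within 0.25 rad, under 0.06 m/s and 0.6 rad/s (all of step 2 and x of bail_grip in the frame of stand between -0.05 and 0.05 m and y of bail_grip in the frame of stand between -0.02 and 0.02 m and angle between the y axis of bail_grip and the y axis of stand, either way round below 0.25 rad and angle between tin's own z axis and vertical below 0.25 rad and height (world z) of tin above 0.02 m and linear speed of tin below 0.06 m/s and angular speed of tin below 0.6 rad/s); the robot touches nothing.
It fails at once if the tin is tipped by more than 0.4 rad (angle between tin's own z axis and vertical above 0.4 rad).
It fails at once if tin or bail is pushed or dropped on the stand with more than 25 N (contact force between tin and stand above 25 N).
It fails at once if arm or fingers strike the stand with more than 20 N (contact force between any of the arm, the fingers and stand above 20 N).
It fails at once if a bystander is moved by more than 30 mm (distance of any of doll_a, doll_b, doll_c, bowl, brush, jar, rest from where it was at the start of the episode above 0.03 m).
It also fails if it takes over 72 s, if anything falls off the work surface, if the arm or the gripper's body presses on something with over 40 N, if the wrist force passes 120 N, or if a joint passes its speed limit or range.

## Robot

A 7-joint arm with a two-finger parallel gripper is mounted at the origin on the work surface. World frame = base frame: x ahead of the robot, y to its left, z up, the work surface at z = 0. Lengths are in m, angles in rad, forces in N, time in s.
With the tool pointing down it reaches from about 0.4 to 0.85 m from the base axis. Payload 10.4 kg.
Tool frame: the origin (TCP) lies at the centre of the arm's flange, where the gripper is bolted on; the fingertips stand 173 mm ahead of it and the grasp point (between the pads) lies 155 mm ahead of it; z points along the fingers, y is the line along which they close (so a half turn about z gives the same grasp; the last joint's range is limited). The gripper opens to 85 mm and grips with 20 to 120 N. Pads are 22 mm wide; open, the fingers measure 114 mm over their backs; the gripper's body (76 mm by 85 mm) begins 54 mm behind the grasp point. The pads swing forward as they close: fully open they stand 13 mm farther back than shut.
Start: joints at [1.102, 0.332, -0.065, 1.46, 0.022, 1.35, -0.088], TCP at [0.27, -0.564, 0.405] pointing down, gripper open.
Joint ranges: [-2.6, 2.6], [-0.5, 2.12], [-1.47, 1.34], [0.16, 2.42], [-1.27, 4.41], [0.06, 2.06], [-2.6, 2.6]. Speed limits (rad/s): [2.22, 2.22, 2.79, 2.79, 3.14, 3.14, 3.14].

## Interface

Orientations are given as a unit quaternion [x, y, z, w].
In Python, from workcell import manip, viewer, finder gives the robot as it stands.
- The arm moves only by the tool arm_command, never from a script. Its argument "plan" is a list of rows, each an object with "dp": the shift along the tool's x, y, z in mm, a list of three; "spin": the turn about the tool's z in rad. A call has 1 to 5 rows; each row shifts and turns the commanded pose from where the row before left it, along the tool's axes as they then stand; what a row does not reach is not made up. A row lasts 1/10 s, in which the tool goes at most 50 mm and 8.59 degrees, less where a joint would pass 70% of its speed; a pose out of reach is approached as far as the arm can. A call is refused whole if a number of a shift passes 50 or a number of a turn 0.15, either way. A call with a gripper value outside its range is refused whole. "grip" is the closure, from -1 (fully open) to 1 (shut), set as the call begins (left out, the last holds). The fingers move at their own pace and stop on an object; "newtons" is the grip in N (left out, the last holds). Time passes only in rows, so rows that do not move let the fingers close. It gives the time, the measured TCP pose, the force, the opening and the grip force at its end, in the units of the state.
- manip.get_obs(): the state, without advancing time (a new reading comes with each control period).
- viewer.camera(name): name is "side" or "top"; returns the picture (480x640x3 uint8, blue, green, red); there is no depth.
- viewer.camera_params(name): a dict with "vertical_fov" (degrees; the focal length in pixels is half the picture's height over the tangent of half this angle, whatever the lens; pixels are square), "cx", "cy" (the principal point, pixels), "k1" (the pictures are not rectified: a ray, as slopes to the right and down, at radius r is drawn at 1 + k1 r^2 times it, then the intrinsics apply), "R" (3x3) and "t" (3): a world point X has camera coordinates R X + t. Camera axes: x right, y down, z forward; pixel columns grow to the right and rows downward; lengths in m; the calibration is good to about 2 mm. A picture is of the moment at which its call begins. camera_params takes no time and is no camera call.
- manip.hand_in(): hands the job in; it is judged then, once.
Trained networks look in the newest picture that a camera, given by its name, has taken for a name from the list of things; names that differ only in an ending like _2 or _b are one class to them, and where a whole thing is asked for, a point or a joint stands for the part that bears it (a point fixed in the world has none). Each returns a list of dicts, best first, with "score" (0 to 1); they miss things now and then, are a little off and sometimes report something else, mostly with a low value. They report only what shows in the picture. A call takes as long as a camera call.
- finder.find_in(camera, thing): "position" ([x, y, z] in m, in world coordinates, good to about 4 mm: the middle of the surface that is visible of it).
The state is a dict: "clock": time; "joint_pos": joint angles; "joint_velocities": joint speeds; "tau": joint torques, N m; "position": TCP position; "ee_rot": TCP orientation; "ft_force": force on the tool from outside, world axes, zero at the start; "torque": the same for the moment, N m; "grip_width": opening from 0.0 (shut) to 1.0 (fully open); "grasp_force": force on a finger pad.
Only numpy, scipy, OpenCV 4.12 (cv2) and the standard library are available. Lean on these libraries where they do the work, as an engineer would, in place of code of your own. Each camera call takes 0.05 s, during which the arm holds its last target. There are 200 camera calls.

## Working session

There is one attempt and no reset: what is moved stays moved. The work goes in short steps, Python scripts to look and compute and a tool call to move; the robot and the scene stay as the last step left them, time stands still between calls to the robot, and variables do not carry over. Pictures are saved under pics/ and viewed, at most 10 in all, crops included, and the job is handed in when it is done.

Besides the shell and the picture viewer there is one more tool, called after "Call:" as name(argument=value, ...) on one line, values as JSON. arm_command: Moves the arm, as the interface text tells. Its arguments: {"type":"object","properties":{"plan":{"type":"array","items":{"type":"object","properties":{"dp":{"type":"array","items":{"type":"number"}},"spin":{"type":"number"}}}},"grip":{"type":"number"},"newtons":{"type":"number"}},"required":["plan"]}

```bash
mkdir -p pics; cat > h.py <<'E'
import numpy as np, cv2
from workcell import manip, viewer, finder
from scipy.spatial.transform import Rotation as Rn
def K(n):
    p=viewer.camera_params(n); f=240/np.tan(np.radians(p["vertical_fov"])/2)
    return p,f
def proj(n,X):
    p,f=K(n); c=np.atleast_2d(X)@np.array(p["R"]).T+np.array(p["t"]); s=c[:,:2]/c[:,2:]
    s=s*(1+p["k1"]*(s**2).sum(1,keepdims=True)); return s*f+[p["cx"],p["cy"]]
def onplane(n,uv,ax,val):
    p,f=K(n); d=(np.atleast_2d(uv)-[p["cx"],p["cy"]])/f; s=d.copy()
    for _ in range(20): s=d/(1+p["k1"]*(s**2).sum(1,keepdims=True))
    R=np.array(p["R"]); C=-R.T@np.array(p["t"]); r=np.c_[s,np.ones(len(s))]@R
    return C+r*((val-C[ax])/r[:,ax])[:,None]
E
python3 - <<'E'
from h import *
for n in("top","side"):
    cv2.imwrite(f"pics/{n}0.png",viewer.camera(n)); p,f=K(n); print(n,f,p["k1"],"C",-np.array(p["R"]).T@p["t"])
    for t in("tin","bail_grip","stand","clamp","bowl","hook_nominal"):
        print(t,[(np.round(d["position"],3).tolist(),round(d["score"],2)) for d in finder.find_in(n,t)[:2]])
o=manip.get_obs();print(o["clock"],o["position"],o["ee_rot"],Rn.from_quat(o["ee_rot"]).as_matrix().round(3).tolist())
E
```

```text
top 524.3858839473043 -0.08354442764649188 C [0.51856615 0.01078954 1.40374847]
tin [([0.587, -0.2, 0.093], 0.64)]
bail_grip [([0.503, -0.21, 0.078], 0.74)]
stand [([0.733, 0.144, 0.231], 0.62)]
clamp [([0.594, 0.009, 0.018], 0.72), ([0.73, 0.145, 0.234], 0.7)]
bowl [([0.596, 0.01, 0.02], 0.87)]
hook_nominal [([0.733, 0.145, 0.233], 0.86)]
side 613.9141595823244 -0.07087052636209391 C [-0.16313426  0.93643838  0.95938781]
tin [([0.563, -0.169, 0.074], 0.7)]
bail_grip [([0.514, -0.196, 0.076], 0.46)]
stand [([0.734, 0.151, 0.122], 0.86)]
clamp [([0.736, 0.159, 0.122], 0.78)]
bowl [([0.603, 0.0, 0.024], 0.74)]
hook_nominal [([0.738, 0.154, 0.125], 0.82)]
0.7 [ 0.26946981 -0.56393205  0.40476055] [9.75269153e-01 2.21020517e-01 3.52719370e-05 9.14427849e-05] [[0.902, 0.431, 0.0], [0.431, -0.902, -0.0], [0.0, 0.0, -1.0]]
```

View pics/top0.png

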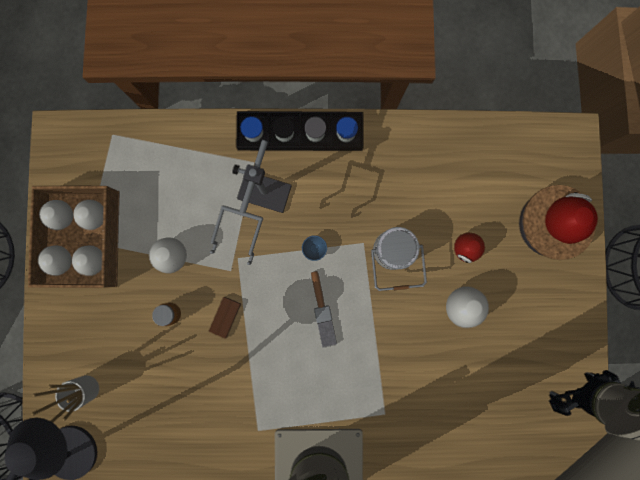

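View pics/side0.png

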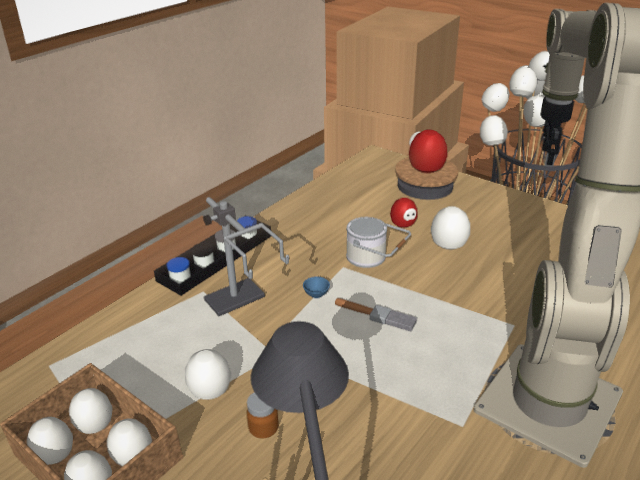

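The top view shows the tin at about (398,248) with its bail flat towards the robot and the roller near (402,287). The hook tips are near (213,252) and (251,263), with the post near (255,172). The side view agrees with this. I'll enlarge both parts for exact pixels.

```bash
python3 - <<'E'
from h import *
a=cv2.imread("pics/top0.png")
c1=cv2.resize(a[135:275,200:300],None,fx=4,fy=4,interpolation=cv2.INTER_CUBIC)
c2=cv2.resize(a[220:300,360:440],None,fx=4.9,fy=4.9,interpolation=cv2.INTER_CUBIC)
o=np.zeros((560,800,3),np.uint8);o[:,:400]=c1;o[:392,404:796]=c2
cv2.imwrite("pics/crop.png",o)
E
```

```text
(no output)
```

View pics/crop.png

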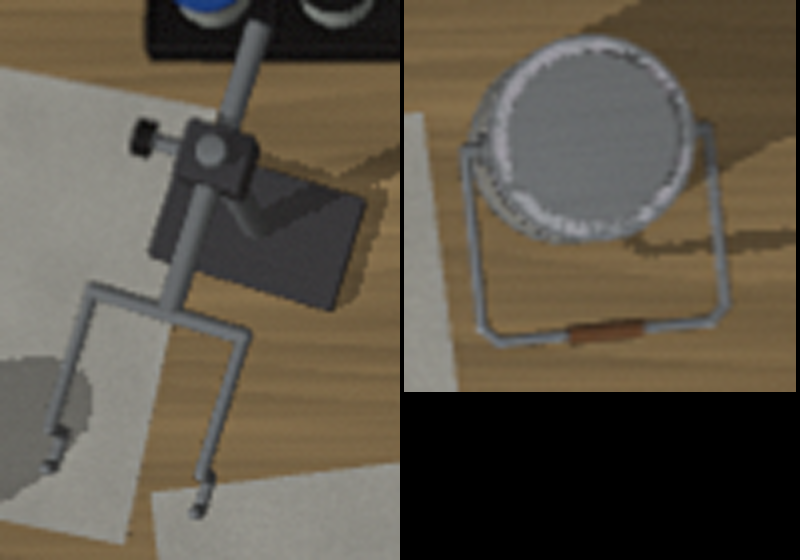

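```bash
python3 - <<'E'
from h import *
a=lambda x,y:(200+x/4,135+y/4)
b=lambda x,y:(360+(x-404)/4.9,220+y/4.9)
def P(l,uv,z):
    r=onplane("top",[uv],2,z)[0]; print(l,r.round(4)); return r[:2]
post=P("post",a(210,150),.275)
cl=P("barL",a(92,290),.245);cr=P("barR",a(247,333),.245)
bl=P("bendL",a(56,430),.245);br=P("bendR",a(206,475),.245)
tl=P("tipL",a(50,467),.223);tr=P("tipR",a(198,513),.223)
for n,l,r in(("bar",cl,cr),("bend",bl,br),("tip",tl,tr)):
    d=r-l;m=(l+r)/2;x=post-m;print(n,m.round(4),"width",np.hypot(*d).round(4),"x-axis from perp deg",np.degrees(np.arctan2(*( np.array([-d[1],d[0]])*1)[::-1])).round(1),"from post",np.degrees(np.arctan2(x[1],x[0])).round(1),"dist",np.hypot(*x).round(4))
lid=P("lid",b(594,140),.096);ro=P("roller",b(606,332),.077)
L=P("pivL",b(468,150),.074);R=P("pivR",b(707,125),.074);l=P("cL",b(483,330),.074);r=P("cR",b(728,312),.074)
d=lid-ro;print("tin yaw from lid-roller",np.degrees(np.arctan2(d[1],d[0])),np.hypot(*d))
for p,q in((R,L),(r,l)):
    d=q-p;print(np.hypot(*d),"yaw",np.degrees(np.arctan2(-d[0],d[1])))
for n in("doll_b","doll_a","doll_c","brush","jar","rest"): 
    print(n,[(np.round(d["position"],3).tolist(),round(d["score"],2)) for d in finder.find_in("top",n)[:3]])
E
```

```text
post [0.7421 0.1441 0.275 ]
barL [0.6692 0.2125 0.245 ]
barR [0.6452 0.1261 0.245 ]
bendL [0.5913 0.2314 0.245 ]
bendR [0.5664 0.1481 0.245 ]
tipL [0.5718 0.2387 0.223 ]
tipR [0.546  0.1551 0.223 ]
bar [0.6572 0.1693] width 0.0896 x-axis from perp deg -15.5 from post -16.5 dist 0.0885
bend [0.5789 0.1898] width 0.0869 x-axis from perp deg -16.6 from post -15.6 dist 0.1695
tip [0.5589 0.1969] width 0.0875 x-axis from perp deg -17.2 from post -16.1 dist 0.1906
lid [ 0.5854 -0.2026  0.096 ]
roller [ 0.4869 -0.211   0.077 ]
pivL [ 0.5814 -0.1402  0.074 ]
pivR [ 0.5944 -0.2657  0.074 ]
cL [ 0.4881 -0.1474  0.074 ]
cR [ 0.4969 -0.2755  0.074 ]
tin yaw from lid-roller 4.86017929462324 0.09886045577406821
0.12613447736741537 yaw 5.902283367981716
0.12840590762281254 yaw 3.9316330499273957
doll_b [([0.443, -0.372, 0.1], 0.95), ([0.572, 0.378, 0.084], 0.8), ([0.592, -0.387, 0.067], 0.57)]
doll_a [([0.443, -0.372, 0.1], 0.95), ([0.572, 0.378, 0.084], 0.8), ([0.592, -0.387, 0.067], 0.57)]
doll_c [([0.443, -0.372, 0.1], 0.95), ([0.572, 0.378, 0.084], 0.8), ([0.592, -0.387, 0.067], 0.57)]
brush [([0.408, -0.009, 0.016], 0.69), ([0.588, -0.388, 0.067], 0.47)]
jar [([0.425, 0.386, 0.073], 0.7)]
rest []
```

```bash
cat >> h.py <<'E'
def rows(target,yaw_deg,n):
    "rounded tool-axis rows from measured pose to target TCP (m), tool-y yaw"
    o=manip.get_obs(); p=np.array(o["position"])*1000; M=Rn.from_quat(o["ee_rot"]).as_matrix()
    y0=np.arctan2(M[1,1],M[0,1]); T=np.array(target)*1000; yt=np.radians(yaw_deg); yc=y0; out=[]
    for i in range(n):
        k=n-i; sp=-round((yt-yc)/k,2); c,s=np.cos(yc),np.sin(yc)
        Y=np.array([c,s,0]);X=np.array([-s,c,0])*-1*-1; X=np.cross(Y,[0,0,-1])
        d=(T-p)/k; dp=np.round([d@X,d@Y,-d[2]]); p=p+dp[0]*X+dp[1]*Y-[0,0,dp[2]]; yc-=sp
        out.append((dp.astype(int).tolist(),sp))
    print("yaw0",np.degrees(y0).round(2),"pos",np.round(o["position"],4),"F",np.round(o["ft_force"],1),"w",o["grip_width"],o["grasp_force"],"t",o["clock"])
    for r in out: print(r)
    print("end",p.round(1),np.degrees(yc).round(2))
E
python3 - <<'E'
from h import *
rows([.487,-.211,.34],4.9,15)
E
```

```text
yaw0 -64.46 pos [ 0.2695 -0.5639  0.4047] F [-0.   0.5  0.4] w 1.0012049100168214 0.0 t 1.0
([23, -15, 4], np.float64(-0.08))
([24, -13, 4], np.float64(-0.08))
([25, -11, 4], np.float64(-0.08))
([26, -9, 4], np.float64(-0.08))
([27, -7, 4], np.float64(-0.08))
([27, -5, 4], np.float64(-0.08))
([28, -2, 5], np.float64(-0.08))
([28, 0, 4], np.float64(-0.08))
([28, 2, 5], np.float64(-0.08))
([27, 4, 4], np.float64(-0.08))
([27, 6, 5], np.float64(-0.08))
([26, 8, 4], np.float64(-0.08))
([26, 10, 5], np.float64(-0.08))
([25, 13, 4], np.float64(-0.09))
([23, 15, 5], np.float64(-0.08))
end [ 487.4 -211.   339.7] 4.87
```

Call:
arm_command(plan=[{"dp": [23, -15, 4], "spin": -0.08}, {"dp": [24, -13, 4], "spin": -0.08}, {"dp": [25, -11, 4], "spin": -0.08}, {"dp": [26, -9, 4], "spin": -0.08}, {"dp": [27, -7, 4], "spin": -0.08}], grip=0.0, newtons=40)

```text
clock: 1.5
position: [0.3418, -0.4457, 0.3847]
ee_rot: [0.911, 0.412, -0.0, 0.0]
ft_force: [-0.2, 0.5, -0.0]
grip_width: 0.5
grasp_force: 0.0
```

Call:
arm_command(plan=[{"dp": [27, -5, 4], "spin": -0.08}, {"dp": [28, -2, 5], "spin": -0.08}, {"dp": [28, 0, 4], "spin": -0.08}, {"dp": [28, 2, 5], "spin": -0.08}, {"dp": [27, 4, 4], "spin": -0.08}])

```text
clock: 2.0
position: [0.416, -0.3269, 0.3623]
ee_rot: [0.81, 0.586, 0.0, -0.0]
ft_force: [-0.7, -0.2, 0.1]
grip_width: 0.5
grasp_force: 0.0
```

Call:
arm_command(plan=[{"dp": [27, 6, 5], "spin": -0.08}, {"dp": [26, 8, 4], "spin": -0.08}, {"dp": [26, 10, 5], "spin": -0.08}, {"dp": [25, 13, 4], "spin": -0.09}, {"dp": [23, 15, 5], "spin": -0.08}])

```text
clock: 2.5
position: [0.4885, -0.2089, 0.3395]
ee_rot: [0.674, 0.739, 0.0, 0.0]
ft_force: [0.5, -0.7, -0.6]
grip_width: 0.501
grasp_force: 0.0
```

Call:
arm_command(plan=[{"dp": [0, 0, 0]}, {"dp": [0, 0, 0]}])

```text
invalid input at $.plan[0]: expected keys dp, spin
```

```bash
python3 - <<'E'
from h import *
rows([.487,-.211,.227],4.9,8)
cv2.imwrite("pics/side1.png",viewer.camera("side")[180:300,320:480])
a=cv2.imread("pics/side1.png");cv2.imwrite("pics/side1.png",cv2.resize(a,None,fx=5,fy=5,interpolation=cv2.INTER_CUBIC))
print(proj("side",[[.487,-.211,.077]]),proj("side",[[.487,-.211,.185]]))
E
```

```text
yaw0 5.31 pos [ 0.4885 -0.2089  0.3395] F [ 0.5 -0.7 -0.6] w 0.5005790582649888 0.0 t 2.5
([0, 0, 14], np.float64(0.0))
([0, 0, 14], np.float64(0.0))
([0, 0, 14], np.float64(0.0))
([0, 0, 14], np.float64(0.0))
([0, 0, 14], np.float64(0.0))
([-1, -1, 14], np.float64(0.0))
([0, 0, 14], np.float64(0.0))
([-1, -1, 15], np.float64(0.01))
end [ 486.7 -211.1  226.5] 4.73
[[402.65064294 242.05243582]] [[405.22225754 205.76780587]]
```

View pics/side1.png

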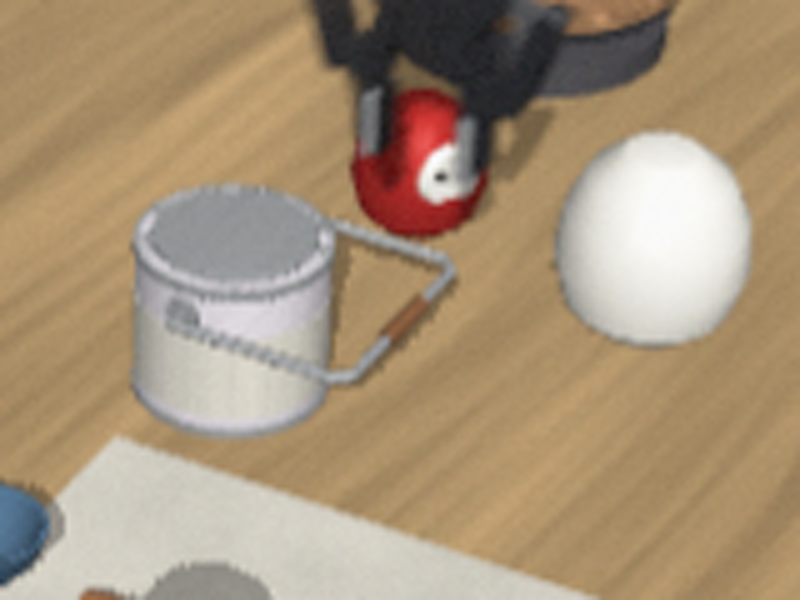

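The side crop shows the open fingers above the roller. The roller is at crop (407,318), which is about 2 px from its predicted place, so I'm descending.

Call:
arm_command(plan=[{"dp": [0, 0, 20], "spin": 0}, {"dp": [0, 0, 25], "spin": 0}, {"dp": [0, 0, 25], "spin": 0}, {"dp": [0, 0, 20], "spin": 0}, {"dp": [0, 0, 12], "spin": 0}])

```text
clock: 3.05
position: [0.4874, -0.2101, 0.2359]
ee_rot: [0.675, 0.737, -0.0, -0.001]
ft_force: [-0.1, 0.3, -0.6]
grip_width: 0.497
grasp_force: 0.0
```

Call:
arm_command(plan=[{"dp": [0, 0, 8], "spin": 0}, {"dp": [0, 0, 3], "spin": 0}, {"dp": [0, 0, 0], "spin": 0}])

```text
clock: 3.35
position: [0.4876, -0.211, 0.227]
ee_rot: [0.676, 0.737, 0.0, 0.0]
ft_force: [-0.2, 1.6, 0.2]
grip_width: 0.497
grasp_force: 0.0
```

Call:
arm_command(plan=[{"dp": [0, 0, 0], "spin": 0}, {"dp": [0, 0, 0], "spin": 0}, {"dp": [0, 0, 0], "spin": 0}, {"dp": [0, 0, 0], "spin": 0}, {"dp": [0, 0, 0], "spin": 0}], grip=1.0, newtons=40)

```text
clock: 3.85
position: [0.4876, -0.2111, 0.2272]
ee_rot: [0.676, 0.737, 0.0, 0.001]
ft_force: [1.5, 0.4, 4.3]
grip_width: 0.093
grasp_force: 39.0
```

Call:
arm_command(plan=[{"dp": [0, 0, 0], "spin": 0}, {"dp": [0, 0, 0], "spin": 0}])

```text
clock: 4.05
position: [0.4874, -0.2112, 0.2269]
ee_rot: [0.676, 0.736, -0.0, 0.0]
ft_force: [1.4, -0.2, 3.5]
grip_width: 0.096
grasp_force: 39.1
```

```bash
python3 - <<'E'
from h import *
o=manip.get_obs(); print(o["position"],o["ft_force"],o["torque"])
a=viewer.camera("side")[180:300,320:480]
cv2.imwrite("pics/side2.png",cv2.resize(a,None,fx=5,fy=5,interpolation=cv2.INTER_CUBIC))
E
```

```text
[ 0.48738223 -0.2111599   0.22689424] [ 1.39634039 -0.18854006  3.46278377] [-0.02424265 -0.19579043  0.04235443]
```

View pics/side2.png

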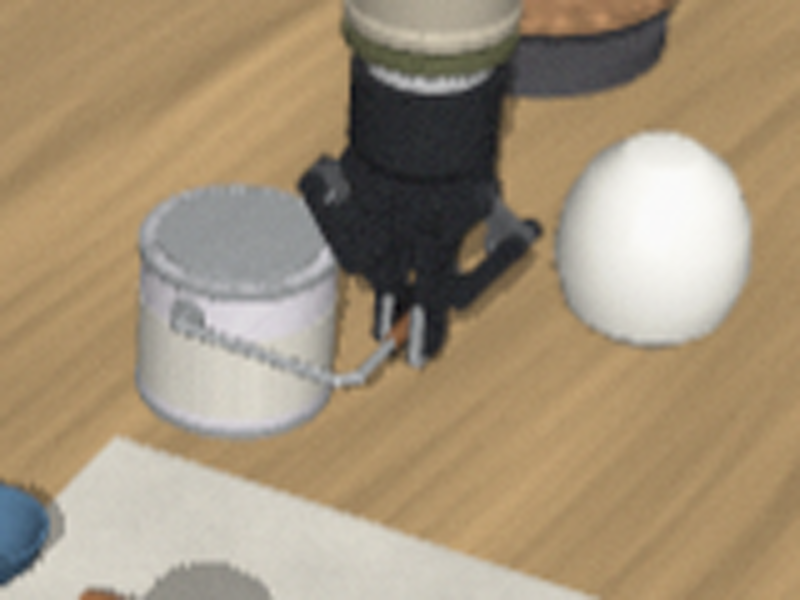

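The fingers hold the roller: 39 N at 8 mm opening, with the tin still in place. Next I swing the bail along its 100 mm arc.

Call:
arm_command(plan=[{"dp": [0, 0.5, -10.5], "spin": 0}, {"dp": [0, 1.5, -10.5], "spin": 0}, {"dp": [0, 2.5, -10], "spin": 0}, {"dp": [0, 4, -9.5], "spin": 0}, {"dp": [0, 4.5, -9.5], "spin": 0}])

```text
clock: 4.6
position: [0.5002, -0.21, 0.2776]
ee_rot: [0.677, 0.736, -0.0, -0.0]
ft_force: [-2.9, 0.7, 0.8]
grip_width: 0.099
grasp_force: 39.3
```

Call:
arm_command(plan=[{"dp": [0, 6, -9], "spin": 0}, {"dp": [0, 6.5, -8], "spin": 0}, {"dp": [0, 7.5, -7.5], "spin": 0}, {"dp": [0, 8, -6.5], "spin": 0}, {"dp": [0, 9, -5.5], "spin": 0}])

```text
clock: 5.1
position: [0.5378, -0.2067, 0.3149]
ee_rot: [0.676, 0.736, -0.0, 0.0]
ft_force: [-5.2, 1.2, 8.1]
grip_width: 0.098
grasp_force: 40.0
```

```bash
python3 - <<'E'
from h import *
a=viewer.camera("side")[150:270,320:480]
cv2.imwrite("pics/side3.png",cv2.resize(a,None,fx=5,fy=5,interpolation=cv2.INTER_CUBIC))
E
```

```text
(no output)
```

View pics/side3.png

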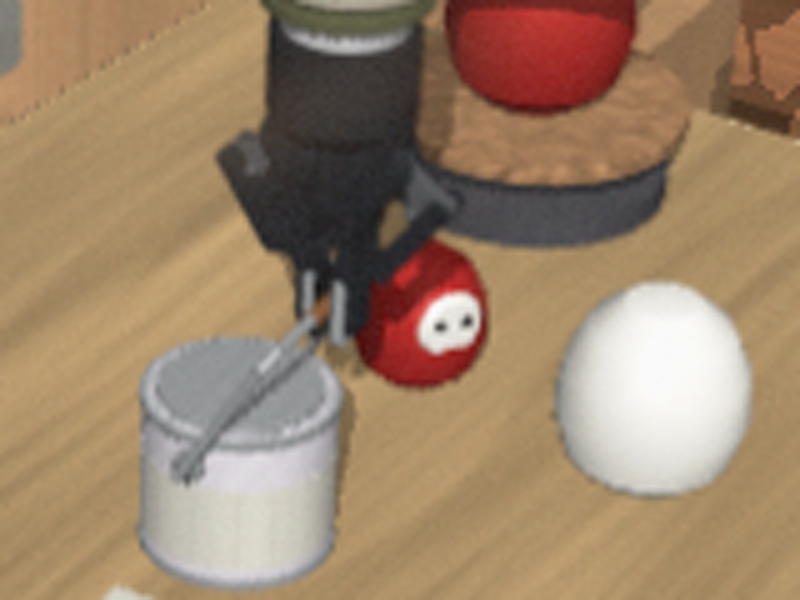

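The bail is up about 60° and the tin stands where it was. There is about 10 N of compression along the bail, so I'm easing it with 1.5 mm of extra height.

Call:
arm_command(plan=[{"dp": [0, 9, -6], "spin": 0}, {"dp": [0, 9.5, -4], "spin": 0}, {"dp": [0, 10, -3], "spin": 0}, {"dp": [0, 10.5, -1.5], "spin": 0}, {"dp": [0, 10, -0.5], "spin": 0}])

```text
clock: 5.65
position: [0.5869, -0.2025, 0.3279]
ee_rot: [0.676, 0.737, -0.0, -0.0]
ft_force: [-0.8, -0.5, -5.4]
grip_width: 0.097
grasp_force: 38.9
```

Call:
arm_command(plan=[{"dp": [0, 0, 0], "spin": 0}, {"dp": [0, 0, 0], "spin": 0}, {"dp": [0, 0, 0], "spin": 0}, {"dp": [0, 0, 0], "spin": 0}])

```text
clock: 6.05
position: [0.5856, -0.2027, 0.3279]
ee_rot: [0.677, 0.736, -0.0, -0.0]
ft_force: [-1.3, -0.9, -4.0]
grip_width: 0.099
grasp_force: 38.8
```

```bash
python3 - <<'E'
from h import *
a=viewer.camera("side")[140:290,310:480]
cv2.imwrite("pics/side4.png",cv2.resize(a,None,fx=4,fy=4,interpolation=cv2.INTER_CUBIC))
print(proj("side",[[.5854,-.2026,.096]])-[310,140])
viewer.camera("top")
print([(d["position"],d["score"]) for n in("top","side") for d in finder.find_in(n,"tin")[:1]])
E
```

```text
[[59.2949309  84.88790161]]
[([0.5803, -0.1797, 0.0942], 0.93), ([0.5652, -0.1643, 0.0744], 0.91)]
```

View pics/side4.png

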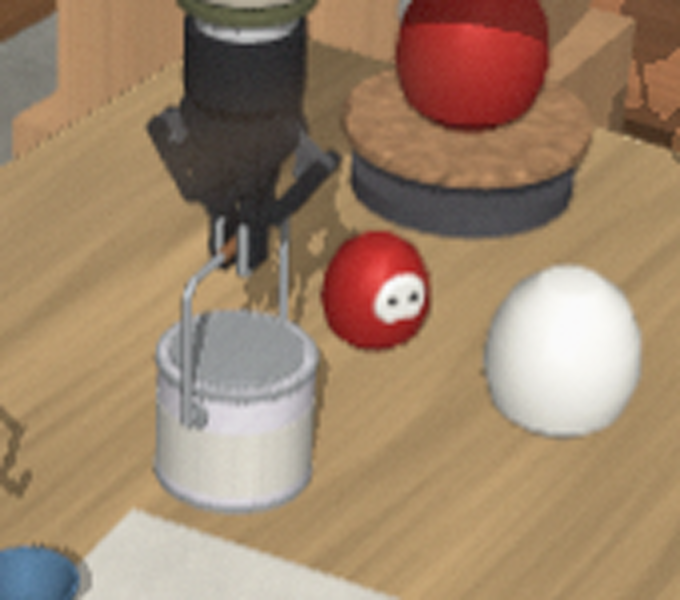

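The bail stands straight up and the tin is upright; its lid centre at crop (237,352) is within a few mm of the start. Now I lift gently.

Call:
arm_command(plan=[{"dp": [0, 0, -2], "spin": 0}, {"dp": [0, 0, -3], "spin": 0}, {"dp": [0, 0, -6], "spin": 0}, {"dp": [0, 0, -9], "spin": 0}, {"dp": [0, 0, -12], "spin": 0}], grip=1.0, newtons=60)

```text
clock: 6.75
position: [0.5859, -0.2026, 0.361]
ee_rot: [0.676, 0.737, -0.0, -0.0]
ft_force: [-0.6, -0.5, -5.9]
grip_width: 0.093
grasp_force: 58.5
```

Call:
arm_command(plan=[{"dp": [0, 0, -14], "spin": 0}, {"dp": [0, 0, -12], "spin": 0}, {"dp": [0, 0, -9], "spin": 0}, {"dp": [0, 0, -6], "spin": 0}, {"dp": [0, 0, -3], "spin": 0}])

```text
clock: 7.25
position: [0.586, -0.2026, 0.4049]
ee_rot: [0.676, 0.737, 0.0, 0.0]
ft_force: [0.3, -0.8, -5.2]
grip_width: 0.094
grasp_force: 58.4
```

```bash
cat >> h.py <<'E'
def path(pts,yaw_deg,vmax=16,a=3,spinmax=.02):
    "smooth rows per straight leg, ramping up and down; list of (x,y) TCP targets in m"
    o=manip.get_obs(); p=np.array(o["position"])[:2]*1000; M=Rn.from_quat(o["ee_rot"]).as_matrix()
    yc=np.arctan2(M[1,1],M[0,1]); yt=np.radians(yaw_deg); print(np.round(o["position"],4),np.degrees(yc),o["ft_force"],o["grip_width"])
    i=0
    for T in pts:
        T=np.array(T)*1000
        D=np.hypot(*(T-p)); v=0
        while np.hypot(*(T-p))>1:
            d=T-p; r=np.hypot(*d); v=min(v+a,vmax,max(a,np.sqrt(2*a*r)-a/2),r); d*=v/r
            sp=np.clip(round(yc-yt,2),-spinmax,spinmax); Y=np.array([np.cos(yc),np.sin(yc)]);X=np.array([-Y[1],Y[0]])
            q=np.round([d@X,d@Y]).astype(int); p=p+q[0]*X+q[1]*Y; yc-=sp
            print('{"dp":[%d,%d,0],"spin":%g},'%(q[0],q[1],sp),end="" if (i+1)%5 else "\n"); i+=1
        print(" | leg end",p.round(1),np.degrees(yc).round(2))
E
python3 - <<'E'
from h import *
path([(.4515,.0715),(.494,.215)],-16.3)
E
```

```text
[ 0.586  -0.2026  0.4049] 4.868980069621732 [ 0.29226411 -0.78562806 -5.24501397] 0.09357925154397141
{"dp":[3,-1,0],"spin":0.02},{"dp":[6,-2,0],"spin":0.02},{"dp":[8,-4,0],"spin":0.02},{"dp":[11,-5,0],"spin":0.02},{"dp":[13,-7,0],"spin":0.02},
{"dp":[14,-7,0],"spin":0.02},{"dp":[14,-8,0],"spin":0.02},{"dp":[14,-8,0],"spin":0.02},{"dp":[14,-8,0],"spin":0.02},{"dp":[14,-8,0],"spin":0.02},
{"dp":[13,-9,0],"spin":0.02},{"dp":[13,-9,0],"spin":0.02},{"dp":[13,-9,0],"spin":0.02},{"dp":[13,-9,0],"spin":0.02},{"dp":[13,-10,0],"spin":0.02},
{"dp":[13,-10,0],"spin":0.02},{"dp":[12,-10,0],"spin":0.02},{"dp":[12,-10,0],"spin":0.02},{"dp":[12,-11,0],"spin":0.01},{"dp":[10,-9,0],"spin":-0},
{"dp":[8,-7,0],"spin":-0},{"dp":[5,-5,0],"spin":-0},{"dp":[3,-3,0],"spin":-0},{"dp":[1,0,0],"spin":-0}, | leg end [451.9  71.3] -16.33
{"dp":[3,0,0],"spin":-0},
{"dp":[6,0,0],"spin":-0},{"dp":[9,0,0],"spin":-0},{"dp":[12,0,0],"spin":-0},{"dp":[15,0,0],"spin":-0},{"dp":[16,0,0],"spin":-0},
{"dp":[16,0,0],"spin":-0},{"dp":[16,0,0],"spin":-0},{"dp":[16,0,0],"spin":-0},{"dp":[14,0,0],"spin":-0},{"dp":[11,0,0],"spin":-0},
{"dp":[8,0,0],"spin":-0},{"dp":[5,0,0],"spin":-0},{"dp":[3,0,0],"spin":-0}, | leg end [494.1 215.3] -16.33
```

Call:
arm_command(plan=[{"dp": [3, -1, 0], "spin": 0.02}, {"dp": [6, -2, 0], "spin": 0.02}, {"dp": [8, -4, 0], "spin": 0.02}, {"dp": [11, -5, 0], "spin": 0.02}, {"dp": [13, -7, 0], "spin": 0.02}])

```text
clock: 7.75
position: [0.5652, -0.1613, 0.4038]
ee_rot: [0.713, 0.701, -0.0, -0.0]
ft_force: [-0.1, -0.4, -5.2]
grip_width: 0.094
grasp_force: 58.5
```

Call:
arm_command(plan=[{"dp": [14, -7, 0], "spin": 0.02}, {"dp": [14, -8, 0], "spin": 0.02}, {"dp": [14, -8, 0], "spin": 0.02}, {"dp": [14, -8, 0], "spin": 0.02}, {"dp": [14, -8, 0], "spin": 0.02}])

```text
clock: 8.25
position: [0.5297, -0.0888, 0.404]
ee_rot: [0.747, 0.665, -0.0, -0.0]
ft_force: [0.4, 0.2, -5.1]
grip_width: 0.093
grasp_force: 58.5
```

Call:
arm_command(plan=[{"dp": [13, -9, 0], "spin": 0.02}, {"dp": [13, -9, 0], "spin": 0.02}, {"dp": [13, -9, 0], "spin": 0.02}, {"dp": [13, -9, 0], "spin": 0.02}, {"dp": [13, -10, 0], "spin": 0.02}])

```text
clock: 8.75
position: [0.4943, -0.0175, 0.404]
ee_rot: [0.779, 0.627, -0.0, 0.0]
ft_force: [-0.2, 0.5, -5.3]
grip_width: 0.091
grasp_force: 58.7
```

Call:
arm_command(plan=[{"dp": [13, -10, 0], "spin": 0.02}, {"dp": [12, -10, 0], "spin": 0.02}, {"dp": [12, -10, 0], "spin": 0.02}, {"dp": [12, -11, 0], "spin": 0.01}, {"dp": [10, -9, 0], "spin": 0}])

```text
clock: 9.25
position: [0.4604, 0.0522, 0.404]
ee_rot: [0.8, 0.6, -0.0, 0.0]
ft_force: [0.0, 0.7, -5.2]
grip_width: 0.098
grasp_force: 58.8
```

Call:
arm_command(plan=[{"dp": [8, -7, 0], "spin": 0}, {"dp": [5, -5, 0], "spin": 0}, {"dp": [3, -3, 0], "spin": 0}, {"dp": [2, 0, 0], "spin": 0}, {"dp": [3, 0, 0], "spin": 0}])

```text
clock: 9.75
position: [0.4532, 0.0748, 0.4042]
ee_rot: [0.801, 0.599, -0.0, 0.0]
ft_force: [1.1, 0.1, -4.4]
grip_width: 0.093
grasp_force: 58.7
```

Call:
arm_command(plan=[{"dp": [6, 0, 0], "spin": 0}, {"dp": [9, 0, 0], "spin": 0}, {"dp": [12, 0, 0], "spin": 0}, {"dp": [15, 0, 0], "spin": 0}, {"dp": [16, 0, 0], "spin": 0}])

```text
clock: 10.25
position: [0.4696, 0.1317, 0.4042]
ee_rot: [0.8, 0.599, 0.0, -0.0]
ft_force: [0.2, 0.1, -5.0]
grip_width: 0.093
grasp_force: 58.8
```

Call:
arm_command(plan=[{"dp": [16, 0, 0], "spin": 0}, {"dp": [16, 0, 0], "spin": 0}, {"dp": [16, 0, 0], "spin": 0}, {"dp": [14, 0, 0], "spin": 0}, {"dp": [11, 0, 0], "spin": 0}])

```text
clock: 10.75
position: [0.4901, 0.2022, 0.4041]
ee_rot: [0.8, 0.6, 0.0, -0.0]
ft_force: [0.4, 0.3, -5.4]
grip_width: 0.095
grasp_force: 58.7
```

Call:
arm_command(plan=[{"dp": [8, 0, 0], "spin": 0}, {"dp": [5, 0, 0], "spin": 0}, {"dp": [3, 0, 0], "spin": 0}, {"dp": [0, 0, 0], "spin": 0}, {"dp": [0, 0, 0], "spin": 0}])

```text
clock: 11.25
position: [0.4943, 0.2158, 0.4042]
ee_rot: [0.801, 0.599, -0.0, 0.0]
ft_force: [-0.3, 0.4, -4.5]
grip_width: 0.089
grasp_force: 58.7
```

Call:
arm_command(plan=[{"dp": [0, 0, 2], "spin": 0}, {"dp": [0, 0, 3], "spin": 0}, {"dp": [0, 0, 3], "spin": 0}, {"dp": [0, 0, 2], "spin": 0}, {"dp": [0, 0, 0], "spin": 0}])

```text
clock: 11.75
position: [0.4942, 0.2161, 0.3938]
ee_rot: [0.8, 0.599, -0.0, -0.0]
ft_force: [-0.9, 0.0, -5.9]
grip_width: 0.095
grasp_force: 58.7
```

```bash
python3 - <<'E'
from h import *
a=viewer.camera("side"); t=viewer.camera("top")
path([(.5705,.193)],-16.3)
c=cv2.resize(a[160:340,180:340],(400,450),interpolation=cv2.INTER_CUBIC);d=cv2.resize(t[140:300,180:320],(394,450),interpolation=cv2.INTER_CUBIC)
cv2.imwrite("pics/b5.png",np.hstack([c,d]))
E
```

```text
[0.4943 0.2162 0.3942] -16.32648687534742 [ 0.93459539  0.36995595 -5.97773514] 0.0945775472608232
{"dp":[0,3,0],"spin":-0},{"dp":[0,6,0],"spin":-0},{"dp":[0,9,0],"spin":-0},{"dp":[0,12,0],"spin":-0},{"dp":[0,15,0],"spin":-0},
{"dp":[0,13,0],"spin":-0},{"dp":[0,10,0],"spin":-0},{"dp":[-1,7,0],"spin":-0},{"dp":[0,4,0],"spin":-0}, | leg end [569.8 193.1] -16.33
```

View pics/b5.png

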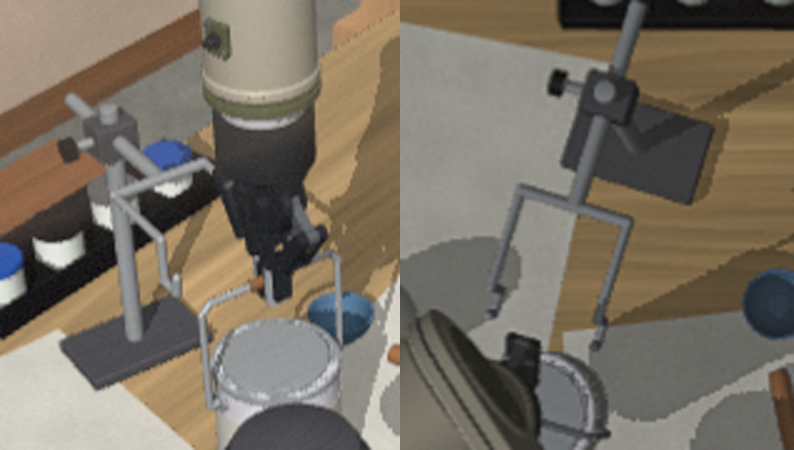

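The tin hangs straight at the waypoint in front of the hooks, with its cross-bar parallel to the hook line and its height right. Now I approach, then creep until I touch the shanks.

Call:
arm_command(plan=[{"dp": [0, 3, 1], "spin": 0}, {"dp": [0, 6, 1], "spin": 0}, {"dp": [0, 9, 1], "spin": 0}, {"dp": [0, 12, 1], "spin": 0}, {"dp": [0, 12, 0], "spin": 0}])

```text
clock: 12.35
position: [0.5359, 0.2038, 0.3899]
ee_rot: [0.801, 0.599, -0.0, 0.0]
ft_force: [-0.3, 0.1, -5.5]
grip_width: 0.092
grasp_force: 58.7
```

Call:
arm_command(plan=[{"dp": [0, 10, 0], "spin": 0}, {"dp": [0, 7, 0], "spin": 0}, {"dp": [-1, 5, 0], "spin": 0}, {"dp": [0, 3, 0], "spin": 0}, {"dp": [0, 2, 0], "spin": 0}])

```text
clock: 12.85
position: [0.5603, 0.1959, 0.3902]
ee_rot: [0.8, 0.6, -0.0, -0.0]
ft_force: [-0.0, -0.1, -5.7]
grip_width: 0.089
grasp_force: 58.7
```

Call:
arm_command(plan=[{"dp": [0, 1, 0], "spin": 0}, {"dp": [0, 1, 0], "spin": 0}, {"dp": [0, 1, 0], "spin": 0}, {"dp": [0, 1, 0], "spin": 0}, {"dp": [0, 0, 0], "spin": 0}])

```text
clock: 13.35
position: [0.5641, 0.1947, 0.3902]
ee_rot: [0.8, 0.599, 0.0, 0.0]
ft_force: [-0.3, 0.3, -5.0]
grip_width: 0.09
grasp_force: 58.7
```

```bash
python3 - <<'E'
from h import *
a=viewer.camera("side"); t=viewer.camera("top")
path([(.5705,.193)],-16.3)
c=cv2.resize(a[170:290,180:290],(412,450),interpolation=cv2.INTER_CUBIC);d=cv2.resize(t[180:280,190:276],(387,450),interpolation=cv2.INTER_CUBIC)
cv2.imwrite("pics/b6.png",np.hstack([c,d]))
E
```

```text
[0.5641 0.1947 0.3902] -16.33265661075651 [ 0.55612025 -0.18752722 -6.95001396] 0.09194924027181663
{"dp":[0,3,0],"spin":-0},{"dp":[0,3,0],"spin":-0}, | leg end [569.8 193. ] -16.33
```

View pics/b6.png

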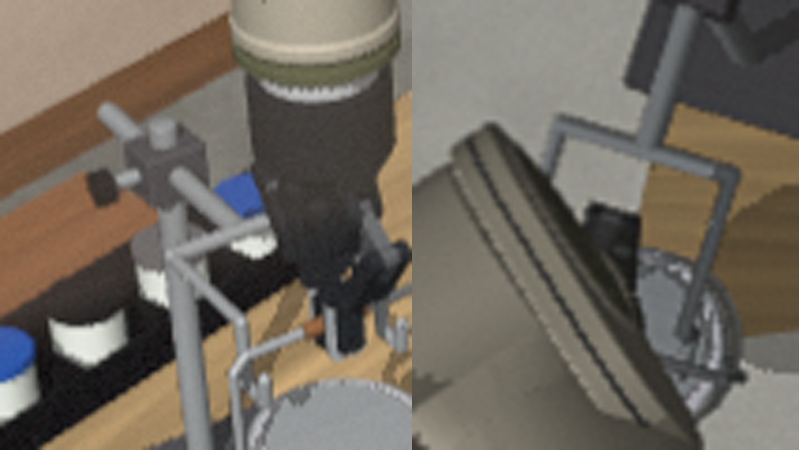

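The wire is just in front of the shanks and above the tips, with the legs outside the hooks. I creep on.

Call:
arm_command(plan=[{"dp": [0, 2, 0], "spin": 0}, {"dp": [0, 1, 0], "spin": 0}, {"dp": [0, 1, 0], "spin": 0}, {"dp": [0, 1, 0], "spin": 0}, {"dp": [0, 0, 0], "spin": 0}])

```text
clock: 13.95
position: [0.569, 0.1933, 0.3902]
ee_rot: [0.8, 0.599, 0.0, 0.0]
ft_force: [0.2, -0.1, -5.9]
grip_width: 0.094
grasp_force: 58.7
```

Call:
arm_command(plan=[{"dp": [0, 1, 0], "spin": 0}, {"dp": [0, 0, 0], "spin": 0}, {"dp": [0, 1, 0], "spin": 0}, {"dp": [0, 0, 0], "spin": 0}])

```text
clock: 14.35
position: [0.5709, 0.1927, 0.3902]
ee_rot: [0.8, 0.599, 0.0, 0.0]
ft_force: [1.0, -0.9, -5.3]
grip_width: 0.09
grasp_force: 58.7
```

Call:
arm_command(plan=[{"dp": [0, 1, 0], "spin": 0}, {"dp": [0, 0, 0], "spin": 0}])

```text
clock: 14.55
position: [0.5718, 0.1924, 0.3902]
ee_rot: [0.8, 0.599, 0.0, 0.0]
ft_force: [0.1, -0.6, -5.9]
grip_width: 0.091
grasp_force: 58.7
```

Call:
arm_command(plan=[{"dp": [0, 1, 0], "spin": 0}, {"dp": [0, 0, 0], "spin": 0}])

```text
clock: 14.75
position: [0.5728, 0.1921, 0.3902]
ee_rot: [0.8, 0.599, 0.0, 0.0]
ft_force: [0.7, 0.4, -5.8]
grip_width: 0.09
grasp_force: 58.7
```

Call:
arm_command(plan=[{"dp": [0, 1, 0], "spin": 0}, {"dp": [0, 0, 0], "spin": 0}])

```text
clock: 14.95
position: [0.5738, 0.1919, 0.3902]
ee_rot: [0.8, 0.599, 0.0, 0.0]
ft_force: [-0.1, -0.4, -5.3]
grip_width: 0.089
grasp_force: 58.7
```

Call:
arm_command(plan=[{"dp": [0, 1, 0], "spin": 0}, {"dp": [0, 0, 0], "spin": 0}])

```text
clock: 15.15
position: [0.5745, 0.1918, 0.3901]
ee_rot: [0.8, 0.6, -0.0, -0.0]
ft_force: [-1.7, 0.9, -5.3]
grip_width: 0.091
grasp_force: 58.6
```

Call:
arm_command(plan=[{"dp": [0, 1, 0], "spin": 0}, {"dp": [0, 0, 0], "spin": 0}])

```text
clock: 15.35
position: [0.5751, 0.1917, 0.3901]
ee_rot: [0.8, 0.6, -0.001, -0.0]
ft_force: [-6.5, -0.1, -4.3]
grip_width: 0.088
grasp_force: 58.8
```

I felt contact at 6 N, with the shank touch at about x = 0.574, which matches the visual estimate. I back off 4 mm to mid-throat and lower.

Call:
arm_command(plan=[{"dp": [0, -2, 0], "spin": 0}, {"dp": [0, -2, 0], "spin": 0}, {"dp": [0, 0, 0], "spin": 0}, {"dp": [0, 0, 0], "spin": 0}, {"dp": [0, 0, 2], "spin": 0}])

```text
clock: 15.85
position: [0.5719, 0.1924, 0.3884]
ee_rot: [0.8, 0.599, 0.0, 0.0]
ft_force: [-0.2, -0.2, -5.1]
grip_width: 0.093
grasp_force: 58.7
```

Call:
arm_command(plan=[{"dp": [0, 0, 3], "spin": 0}, {"dp": [0, 0, 3], "spin": 0}, {"dp": [0, 0, 3], "spin": 0}, {"dp": [0, 0, 3], "spin": 0}, {"dp": [0, 0, 2], "spin": 0}])

```text
clock: 16.35
position: [0.5717, 0.1925, 0.3738]
ee_rot: [0.8, 0.6, -0.0, -0.0]
ft_force: [0.2, 0.5, -5.2]
grip_width: 0.091
grasp_force: 58.7
```

Call:
arm_command(plan=[{"dp": [0, 0, 2], "spin": 0}, {"dp": [0, 0, 2], "spin": 0}, {"dp": [0, 0, 1], "spin": 0}, {"dp": [0, 0, 1], "spin": 0}, {"dp": [0, 0, 0], "spin": 0}])

```text
clock: 16.85
position: [0.5717, 0.1925, 0.3681]
ee_rot: [0.8, 0.6, -0.0, 0.0]
ft_force: [-0.8, -0.3, -5.5]
grip_width: 0.096
grasp_force: 58.7
```

Call:
arm_command(plan=[{"dp": [0, 0, 1], "spin": 0}, {"dp": [0, 0, 0], "spin": 0}, {"dp": [0, 0, 1], "spin": 0}, {"dp": [0, 0, 0], "spin": 0}])

```text
clock: 17.25
position: [0.5717, 0.1925, 0.3661]
ee_rot: [0.8, 0.6, -0.0, 0.0]
ft_force: [-0.4, 0.4, -4.8]
grip_width: 0.092
grasp_force: 58.8
```

Call:
arm_command(plan=[{"dp": [0, 0, 1], "spin": 0}, {"dp": [0, 0, 0], "spin": 0}])

```text
clock: 17.45
position: [0.5717, 0.1925, 0.3651]
ee_rot: [0.8, 0.6, -0.0, 0.0]
ft_force: [-0.7, -0.1, -5.4]
grip_width: 0.093
grasp_force: 58.8
```

Call:
arm_command(plan=[{"dp": [0, 0, 1], "spin": 0}, {"dp": [0, 0, 0], "spin": 0}])

```text
clock: 17.65
position: [0.5717, 0.1925, 0.3641]
ee_rot: [0.8, 0.6, -0.0, -0.0]
ft_force: [-0.5, 0.3, -6.3]
grip_width: 0.092
grasp_force: 58.8
```

Call:
arm_command(plan=[{"dp": [0, 0, 1], "spin": 0}, {"dp": [0, 0, 0], "spin": 0}])

```text
clock: 17.85
position: [0.5718, 0.1925, 0.3635]
ee_rot: [0.8, 0.6, 0.0, 0.0]
ft_force: [-1.4, -0.7, -1.8]
grip_width: 0.088
grasp_force: 59.1
```

Call:
arm_command(plan=[{"dp": [0, 0, 1], "spin": 0}, {"dp": [0, 0, 0], "spin": 0}])

```text
clock: 18.05
position: [0.5718, 0.1926, 0.3632]
ee_rot: [0.8, 0.599, 0.0, 0.0]
ft_force: [-3.6, -1.8, 5.0]
grip_width: 0.091
grasp_force: 59.8
```

The wire is seated: the force went from -5.5 to +5 N over 1.5 mm. I relax to about zero push and then open slowly.

Call:
arm_command(plan=[{"dp": [0, 0, -0.7], "spin": 0}, {"dp": [0, 0, 0], "spin": 0}, {"dp": [0, 0, 0], "spin": 0}, {"dp": [0, 0, 0], "spin": 0}], grip=1.0, newtons=20)

```text
clock: 18.45
position: [0.5718, 0.1925, 0.3632]
ee_rot: [0.8, 0.6, 0.0, 0.0]
ft_force: [-3.3, -2.7, 4.1]
grip_width: 0.092
grasp_force: 59.7
```

```bash
python3 - <<'E'
from h import *
a=viewer.camera("side"); t=viewer.camera("top")
o=manip.get_obs();print(o["position"],o["ft_force"],o["torque"])
c=cv2.resize(a[180:290,190:300],(450,450),interpolation=cv2.INTER_CUBIC);d=cv2.resize(t[190:280,200:270],(350,450),interpolation=cv2.INTER_CUBIC)
cv2.imwrite("pics/b7.png",np.hstack([c,d]))
E
```

```text
[0.57181098 0.19252554 0.36321568] [-2.7165614  -0.94158112  3.52207438] [-0.29674894  0.51060895 -0.01749964]
```

View pics/b7.png

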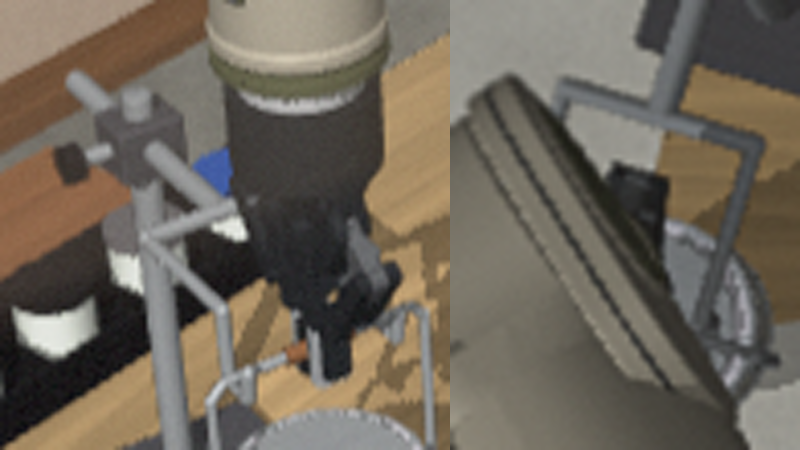

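The picture shows the wire lying in the left hook throat near (235,390) and at the right hook near (395,325). I relax the remaining push, then release in steps.

Call:
arm_command(plan=[{"dp": [0, -0.5, -0.7], "spin": 0}, {"dp": [0, 0, 0], "spin": 0}, {"dp": [0, 0, 0], "spin": 0}])

```text
clock: 18.85
position: [0.5715, 0.1925, 0.3635]
ee_rot: [0.8, 0.599, 0.0, 0.0]
ft_force: [0.6, -0.0, -0.4]
grip_width: 0.092
grasp_force: 59.1
```

Call:
arm_command(plan=[{"dp": [0, 0, 0], "spin": 0}, {"dp": [0, 0, 0], "spin": 0}], grip=0.7, newtons=20)

```text
clock: 19.05
position: [0.5712, 0.1928, 0.3635]
ee_rot: [0.8, 0.6, -0.0, -0.0]
ft_force: [-0.3, 0.4, 0.3]
grip_width: 0.147
grasp_force: 0.0
```

Call:
arm_command(plan=[{"dp": [0, 0, 0], "spin": 0}, {"dp": [0, 0, 0], "spin": 0}, {"dp": [0, 0, 0], "spin": 0}, {"dp": [0, 0, -3], "spin": 0}, {"dp": [0, 0, -5], "spin": 0}], grip=0.3)

```text
clock: 19.55
position: [0.5712, 0.1926, 0.3717]
ee_rot: [0.8, 0.6, -0.0, -0.0]
ft_force: [0.7, 0.0, 0.0]
grip_width: 0.348
grasp_force: 0.0
```

Call:
arm_command(plan=[{"dp": [0, 0, -10], "spin": 0}, {"dp": [0, 0, -15], "spin": 0}, {"dp": [0, 0, -20], "spin": 0}, {"dp": [0, 0, -20], "spin": 0}, {"dp": [0, 0, -20], "spin": 0}])

```text
clock: 20.05
position: [0.5711, 0.1928, 0.4589]
ee_rot: [0.8, 0.6, 0.001, 0.0]
ft_force: [0.5, 0.1, 0.6]
grip_width: 0.348
grasp_force: 0.0
```

Call:
arm_command(plan=[{"dp": [0, 0, -20], "spin": 0}, {"dp": [0, -20, -15], "spin": 0}, {"dp": [0, -35, 0], "spin": 0}, {"dp": [0, -35, 0], "spin": 0}, {"dp": [0, -20, 0], "spin": 0}])

```text
clock: 20.55
position: [0.4631, 0.2252, 0.4933]
ee_rot: [0.8, 0.6, 0.001, 0.001]
ft_force: [-0.3, 0.7, -0.1]
grip_width: 0.348
grasp_force: 0.0
```

Call:
arm_command(plan=[{"dp": [0, 0, 0], "spin": 0}, {"dp": [0, 0, 0], "spin": 0}, {"dp": [0, 0, 0], "spin": 0}, {"dp": [0, 0, 0], "spin": 0}, {"dp": [0, 0, 0], "spin": 0}])

```text
clock: 21.05
position: [0.4663, 0.2232, 0.4914]
ee_rot: [0.801, 0.599, -0.0, -0.0]
ft_force: [-1.0, 0.0, -0.3]
grip_width: 0.348
grasp_force: 0.0
```

```bash
python3 - <<'E'
from h import *
P=[]
for n in("top","side"):
    im=viewer.camera(n); P.append(im)
    for k in("bail_grip","tin","bowl"): print(n,k,[(np.round(d["position"],3).tolist(),round(d["score"],2)) for d in finder.find_in(n,k)[:1]])
# wooden roller pixels by colour near its predicted place, twice in time to see swing
X=[.5715,.1925,.210]
for rep in range(3):
    for n in("top","side"):
        im=viewer.camera(n); u,v=proj(n,X)[0].astype(int); c=im[v-14:v+15,u-14:u+15].astype(int)
        m=(c[...,2]-c[...,0]>45)&(c[...,2]<170); y,x=np.nonzero(m); print(n,(u,v),m.sum(),(x.mean()-14+u).round(1) if len(x) else None,(y.mean()-14+v).round(1) if len(y) else None)
o=manip.get_obs();print(o["clock"],o["ft_force"])
E
```

```text
top bail_grip [([0.57, 0.187, 0.21], 0.45)]
top tin [([0.411, -0.009, 0.014], 0.72)]
top bowl [([0.597, 0.01, 0.02], 0.63)]
side bail_grip [([0.572, 0.204, 0.203], 0.85)]
side tin [([0.573, 0.199, 0.202], 0.43)]
side bowl [([0.601, 0.001, 0.025], 0.79)]
top (np.int64(233), np.int64(252)) 34 233.4 253.5
side (np.int64(269), np.int64(262)) 331 266.8 259.9
top (np.int64(233), np.int64(252)) 36 233.5 253.5
side (np.int64(269), np.int64(262)) 332 266.8 259.8
top (np.int64(233), np.int64(252)) 35 233.3 253.4
side (np.int64(269), np.int64(262)) 326 266.8 259.9
21.75 [-0.12034949 -0.31214801 -0.10296808]
```

The roller sits at its seated place (height about 0.21 m) and is not moving, and the bowl hasn't moved. Handing in.

```bash
python3 -c "
from h import *
print(manip.hand_in())"
```

```text
the job is handed in; nothing more can be done
None
```

I handed in the job at about 22 s: the tin hangs still by its bail on the double hook, let go, with the roller about 210 mm up. Only the left hook was clearly seen holding the wire (the right was partly hidden), and the hand-in gave no verdict.

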